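Trace the portion rule to the yellow marker and keep pointing

TASK

Show the cutter where to cut: with the fingertips closed together, touch the red zero end of the measuring rule on the white board, run them slowly and lightly along the top of the rule, and stop opposite the yellow marker's nose, not past it. Finish there with the fingertips still resting lightly on the rule. Do not press hard, pick anything up, or disturb the markers and the other things on the counter.

Things in the scene. Friction and masses are not known exactly. Their poses are not given: they have to be found in the camera images.
- board: white plastic cutting board, 280 mm (its x) by 400 mm (its y) by 20 mm thick, fixed to the red counter; origin at the centre of its underside, z up. Its y axis is the direction in which the rule is read.
- rule: dark grey measuring rule: a metal bar 28 mm wide, 320 mm long (along its y axis) and 8 mm thick, held on soft rubber feet above the board, its flat top 50 mm above the counter (30 mm above the board). Origin on the board's top below the middle of the bar; axes as the board's. White ticks every 20 mm. It springs straight down under a finger and returns: begins to sink at about 1 N, then 0.6 N per mm, and bottoms out 10 mm down at about 7 N.
- rule_zero (a point): the rule's zero: centre of the red patch (30 mm long) at the start of the rule, on the top surface, on the bar's centreline, 15 mm from the bar's end. Axes as the board's: the rule is read from here along +y.
- rule_end (a point): the other end of the rule, bare dark grey: on the top surface, on the centreline, at the very end of the bar, 305 mm from rule_zero.
- marker_yellow: yellow plastic marker, loose, 120 g, standing on the board beside the rule (on its +x side): foot 34 by 34 mm, 40 mm tall, with a small nose near its top that points at the rule. Origin at the centre of its underside, axes parallel to the board's within about 0.05 rad. It stands 155 to 270 mm along the rule from rule_zero.
- marker_yellow_tip (a point): tip of the yellow marker's nose, 34 mm above the board, about 36 mm from the rule's centreline; the place on the rule that it marks is straight across from it, at the same distance along the rule. Axes as the marker's.
- marker_blue: the same marker in blue, for another order, also standing beside the rule and sometimes nearer to the zero than the yellow one; it is left alone.
- roll: dark red frozen meat roll, 58 mm thick, 62 mm high with its flat foot, 130 mm long along its y, lying on the far (+x) part of the board; origin at the centre of its underside. A bystander.
- tray_right: black open tray 150 by 210 by 28 mm with two steaks, on the counter to the robot's right; origin at the centre of its underside. A bystander.
- tray_left: black open tray 150 by 210 by 28 mm with one steak, on the counter to the robot's left; origin at the centre of its underside. A bystander.
- cup: white paper cup, 72 mm wide, 85 mm high, upright, far right; origin at the centre of its underside. A bystander.
- tub: clear open tub 100 by 130 by 55 mm on the left; origin at the centre of its underside. A bystander.
- detergent: yellow bottle with a red cap, 60 mm wide, 170 mm high, upright, far left; origin at the centre of its underside. A bystander.
There are look-alikes about, which are no part of the job. Of the things that look like the marker_yellow, the smallest one is meant.

How it is judged (in metres and radians):
On the way, in this order (a step that is already met when the one before it is completed fails the run):
1. the fingertips touch the red zero end of the rule (contact force between the fingers and rule above 0.3 N and y of the grasp point in the frame of rule_zero between -0.018 and 0.018 m), for 0.05 s.
2. they touch the rule a little farther on, about 50 mm from zero (contact force between the fingers and rule above 0.3 N and y of the grasp point in the frame of rule_zero between 0.035 and 0.062 m), for 0.05 s.
3. then about 90 mm from zero (contact force between the fingers and rule above 0.3 N and y of the grasp point in the frame of rule_zero between 0.08 and 0.102 m), for 0.05 s.
4. then about midway from there to the yellow marker (contact force between the fingers and rule above 0.3 N and ((y of marker_yellow_tip in the frame of rule_zero below 0.21 m and y of the grasp point in the frame of rule_zero between 0.108 and 0.128 m) or (y of marker_yellow_tip in the frame of rule_zero above 0.21 m and y of the grasp point in the frame of rule_zero between 0.145 and 0.18 m))), for 0.05 s.
5. then shortly before the yellow marker (contact force between the fingers and rule above 0.3 N and ((y of marker_yellow_tip in the frame of rule_zero below 0.21 m and y of the grasp point in the frame of marker_yellow_tip between -0.03 and -0.016 m) or (y of marker_yellow_tip in the frame of rule_zero above 0.21 m and y of the grasp point in the frame of marker_yellow_tip between -0.045 and -0.018 m))), for 0.05 s.
At the end, for the whole second after the job is handed in: The closed fingertips rest on the rule with a force of 0.3 to 20 N, the middle between the fingers within 14 mm, along the rule, of the yellow marker's nose; both markers stand upright within 10 mm of where they were, and the other things within 25 mm (contact force between the fingers and rule between 0.3 and 20 N and y of the grasp point in the frame of marker_yellow_tip between -0.014 and 0.014 m and angle between each of marker_yellow, marker_blue's own z axis and vertical below 0.1 rad and distance of each of marker_yellow, marker_blue from where it was at the start of the episode below 0.01 m and distance of each of roll, tray_right, tray_left, cup, tub, detergent from where it was at the start of the episode below 0.025 m); the arm keeps its last pose, push and grip.
It fails at once if the rule is pressed hard (over 20 N) (contact force between the fingers and rule above 20 N).
It fails at once if the fingertips run on along the rule more than 35 mm past the yellow marker (contact force between the fingers and rule above 0.3 N and y of the grasp point in the frame of marker_yellow_tip above 0.035 m).
It fails at once if a marker is pushed, tipped, lifted or carried (over 10 mm) (distance of any of marker_yellow, marker_blue from where it was at the start of the episode above 0.01 m).
It fails at once if another thing on the counter is moved or lifted (over 25 mm) (distance of any of roll, tray_right, tray_left, cup, tub, detergent from where it was at the start of the episode above 0.025 m).
It also fails if it takes over 38 s, if anything falls off the work surface, if the arm or the gripper's body presses on something with over 40 N, if the wrist force passes 120 N, or if a joint passes its speed limit or range.

ROBOT

A 6-joint arm with a two-finger parallel gripper is mounted at the origin on the work surface. World frame = base frame: x ahead of the robot, y to its left, z up, the work surface at z = 0. Lengths are in m, angles in degrees, forces in N, time in s.
With the tool pointing down it reaches from about 0.25 to 0.775 m from the base axis. Payload 4 kg.
Tool frame: the origin (TCP) lies between the finger pads; the fingertips stand 22 mm ahead of it and the grasp point (between the pads) lies 3 mm ahead of it (bot.tcp_to_tips is the distance from the TCP to the fingertips, in m); z points along the fingers, y is the line along which they close (so a half turn about z gives the same grasp; the last joint's range is limited). The gripper opens to 94 mm and grips with 3 to 60 N. Pads are 16 mm wide; open, the fingers measure 119 mm over their backs; the gripper's body (75 mm by 177 mm) begins 78 mm behind the grasp point.
Start: joints at [58.092, 4.996, 78.535, -0, 96.463, -5.907], TCP at [0.241, 0.494, 0.228] pointing down, gripper open.
Joint ranges: [-177.83, 177.83], [-43.37, 116.18], [15.69, 146.23], [-61.86, 241.86], [9.47, 152.12], [-147.06, 147.06]. Speed limits (degrees/s): [159.86, 159.86, 180, 180, 180, 180].

INTERFACE

Orientations are given as [roll, pitch, yaw] about the fixed x, y, z axes, in that order (R = Rz(yaw) Ry(pitch) Rx(roll)).
In Python, from bench import bot gives the robot as it stands. The module is installed in compiled form; this text tells all that it offers.
- The arm moves only by the tool jog_arm, never from a script. Its argument "plan" is a list of rows, each a list of 5 numbers: the shift along the tool's x, y, z in mm, then the turn about the tool's z in rad, then the finger opening in mm, from 0 to 94. In form: [[dx, dy, dz, twist, gripper], ...]. A call has 1 to 12 rows; each row is the pose to reach, as a shift and turn from the pose commanded when the call began, along the tool's axes at that moment; what a row does not reach only later rows make up. A row lasts 1/8 s, in which the tool goes at most 62.5 mm and 10.7 degrees, less where a joint would pass 70% of its speed; a pose out of reach is approached as far as the arm can. A call with a gripper value outside its range is refused whole. The fingers move at their own pace and stop on an object; the grip force is fixed at half the most. Time passes only in rows, so rows that repeat a pose let the fingers close. It gives the time, the measured TCP pose, the force, the opening and the grip force at its end, in the units of the state.
- bot.state(): the state, without advancing time (a new reading comes with each control period).
- bot.camera(name): name is "side" or "top"; returns a dict with "image" (400x640x3 uint8, red, green, blue), "K" (3x3 intrinsics, pixels), "k1" (the pictures are not rectified: a ray, as slopes to the right and down, at radius r is drawn at 1 + k1 r^2 times it, then the intrinsics apply), "R" (3x3) and "t" (3): a world point X has camera coordinates R X + t. Camera axes: x right, y down, z forward; pixel columns grow to the right and rows downward; lengths in m; the calibration is good to about 2 mm. A picture is of the moment at which its call begins. There is no depth.
- bot.hand_in(): hands the job in; it is judged then, once.
The state is a dict: "t": time; "joint_positions": joint angles; "joint_vel": joint speeds; "tau": joint torques, N m; "tool_pos": TCP position; "eef_rot": TCP orientation; "force": force on the tool from outside, world axes, zero at the start; "moment": the same for the moment, N m; "finger_gap": opening from 0.0 (shut) to 1.0 (fully open); "grasp_force": force on a finger pad.
Only numpy, scipy, OpenCV 4.12 (cv2) and the standard library are available. Lean on these libraries where they do the work, as an engineer would, in place of code of your own. Each camera call takes 0.05 s, during which the arm holds its last target. There are 200 camera calls.

## Working session

There is one attempt and no reset: what is moved stays moved. The work goes in short steps, Python scripts to look and compute and a tool call to move; the robot and the scene stay as the last step left them, time stands still between calls to the robot, and variables do not carry over. Pictures are saved under pics/ and viewed, at most 10 in all, crops included, and the job is handed in when it is done.

Besides the shell and the picture viewer there is one more tool, called after ">>>" as a command line: name --pt "numbers of a row" for each row, then --argument value for the rest. jog_arm: Moves the arm, as the interface text tells. Its arguments: {"type":"object","properties":{"plan":{"type":"array","items":{"type":"array","items":{"type":"number"}}}},"required":["plan"]}

```bash
mkdir -p pics; cat > h.py <<'E'
import numpy as np, cv2
from bench import bot
def ray(c,u,v):
    K=c["K"]; k1=c["k1"]
    p=cv2.undistortPoints(np.array([[[u,v]]],float),np.array(K,float),np.array([k1,0,0,0,0],float))[0,0]
    R=np.array(c["R"]);t=np.array(c["t"])
    return -R.T@t, R.T@np.array([p[0],p[1],1])
def onplane(c,u,v,z):
    o,d=ray(c,u,v); return o+d*(z-o[2])/d[2]
def proj(c,X):
    R=np.array(c["R"]);t=np.array(c["t"]); 
    q=R@np.array(X)+t; s=q[:2]/q[2]; s=s*(1+c["k1"]*(s@s)); K=np.array(c["K"]); return K[:2,:2]@s+K[:2,2]
E
python3 - <<'E'
from h import *
import pickle
for n in ("top","side"):
    c=bot.camera(n); pickle.dump(c,open(n+".pkl","wb"))
    cv2.imwrite(f"pics/{n}0.png",cv2.cvtColor(c["image"],cv2.COLOR_RGB2BGR))
    print(n,c["K"],c["k1"],c["R"],c["t"])
print(bot.state(),bot.tcp_to_tips)
E
```

```text
top [[446.44451916   0.         317.05273728]
 [  0.         446.44451916 197.89428512]
 [  0.           0.           1.        ]] 0.0009847328323083766 [[-0.00690067 -0.99996261  0.00521157]
 [-0.99573356  0.00639173 -0.09205341]
 [ 0.09201665 -0.00582456 -0.99574043]] [-0.00547173  0.49142144  1.29976796]
side [[495.61284974   0.         313.89168261]
 [  0.         495.61284974 197.27165171]
 [  0.           0.           1.        ]] 0.0012097939041892868 [[-0.79598933 -0.60482776 -0.02417361]
 [-0.28732885  0.41268869 -0.86436692]
 [ 0.53276929 -0.68108107 -0.50228026]] [0.40005834 0.21214811 1.38256593]
{'t': 0.1, 'joint_positions': array([ 5.80939779e+01,  5.03399696e+00,  7.86117294e+01,  5.43630489e-04,
        9.64612521e+01, -5.90771001e+00]), 'joint_vel': array([ 0.08873136, -0.11989586, -0.18467018, -0.00795819, -0.02941648,
       -0.02408403]), 'tau': array([ 1.43757487e-03, -3.41250229e+01, -3.03302944e+01,  7.19311740e-02,
        3.04003386e-02, -1.04065141e-04]), 'tool_pos': array([0.24087322, 0.49398419, 0.2264681 ]), 'eef_rot': array([-1.79893645e+02, -1.15483205e-02,  1.54001738e+02]), 'force': array([-0.11454787,  0.06630982,  0.17538427]), 'moment': array([ 0.00412946, -0.04535723, -0.00705866]), 'grasp_force': 0.0, 'finger_gap': 0.9972275325382923} 0.022
```

View pics/top0.png

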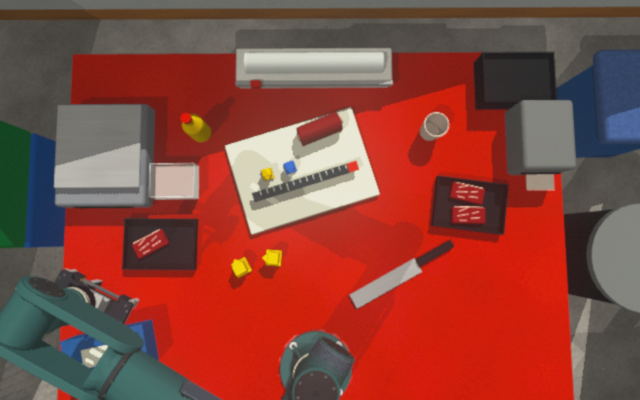

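View pics/side0.png

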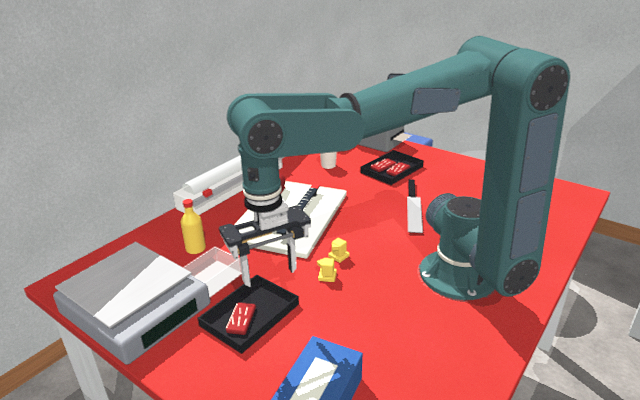

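Top view: the rule runs from its red end at (352,167) to its bare end at (254,197). The roll is at (320,128).

There are three yellow marker-like things: (266,174) on the board beside the rule, and (240,267) and (272,258) on the counter. The one at (266,174) fits, because it is the smallest and stands on the board on the rule's +x side. The blue marker is at (290,167). I'll confirm with an enlarged crop.

```bash
python3 - <<'E'
from h import *
import pickle
c=pickle.load(open("top.pkl","rb")); im=c["image"]
cr=cv2.resize(im[140:285,222:380],None,fx=5,fy=4,interpolation=cv2.INTER_CUBIC)
cr=cv2.resize(im[140:285,222:380],None,fx=4,fy=4,interpolation=cv2.INTER_CUBIC)
cv2.imwrite("pics/crop.png",cv2.cvtColor(cr,cv2.COLOR_RGB2BGR))
hsv=cv2.cvtColor(im,cv2.COLOR_RGB2HSV)
def comps(m,n,z,lo=15):
    k,l,s,ce=cv2.connectedComponentsWithStats(m.astype(np.uint8))
    for i in range(1,k):
        if s[i,4]>lo: print(n,s[i],ce[i].round(1),onplane(c,*ce[i],z).round(4))
H,S,V=[hsv[...,i].astype(int) for i in range(3)]
roi=np.zeros(H.shape,bool); roi[140:285,222:385]=1
comps(roi&(H>20)&(H<38)&(S>120)&(V>100),"yel",.055)
comps(roi&(H>100)&(H<130)&(S>100),"blue",.055)
board=np.zeros(im.shape[:2],np.uint8); cv2.fillPoly(board,[np.array([[228,146],[350,112],[376,194],[250,230]])],1)
red=(board>0)&((H<8)|(H>172))&(S>150)&(V>150); red[:150]=0
comps(red,"red",.05)
dark=(board>0)&(V<110)&(S<110); comps(dark,"dark",.05)
m=(dark|red).astype(np.uint8); m[:150]=0
m=cv2.morphologyEx(m,cv2.MORPH_CLOSE,np.ones((5,5)))
cs=max(cv2.findContours(m,0,2)[0],key=cv2.contourArea)
r=cv2.minAreaRect(cs);b=cv2.boxPoints(r)
for p in b: print("box",p,onplane(c,*p,.05).round(4))
w=((S<60)&(V>120)).astype(np.uint8);w[:105]=0;w[240:]=0;w[:,:220]=0;w[:,382:]=0
cs=max(cv2.findContours(cv2.morphologyEx(w,cv2.MORPH_CLOSE,np.ones((9,9))),0,2)[0],key=cv2.contourArea)
for p in cv2.boxPoints(cv2.minAreaRect(cs)): print("board",p,onplane(c,*p,.02).round(4))
E
```

```text
yel [261 168  13  13 128] [266.9 173.7] [0.5598 0.1364 0.055 ]
yel [263 250  19  16 241] [272.8 257.3] [0.3191 0.1189 0.055 ]
yel [232 258  19  19 248] [240.6 266.8] [0.2928 0.2105 0.055 ]
blue [284 161  12  13 110] [289.4 166.8] [0.5796 0.0711 0.055 ]
red [347 161  11  11  81] [352.2 166.3] [ 0.581 -0.112  0.05 ]
dark [321 166  28  15 194] [334.  172.7] [ 0.5623 -0.0586  0.05  ]
dark [253 174  68  28 533] [285.2 187.8] [0.5188 0.0838 0.05  ]
box [251.40543 192.56758] [0.5056 0.1818 0.05  ]
box [355.33517 160.58919] [ 0.5977 -0.1213  0.05  ]
box [358.18924 169.86485] [ 0.5702 -0.1292  0.05  ]
box [254.25949 201.84325] [0.4785 0.1734 0.05  ]
board [223.83241 145.20541] [0.652  0.2696 0.02  ]
board [351.7946  105.83243] [ 0.7708 -0.1159  0.02  ]
board [379.08112 194.51352] [ 0.5005 -0.1932  0.02  ]
board [251.11893 233.8865 ] [0.3865 0.1861 0.02  ]
```

View pics/crop.png

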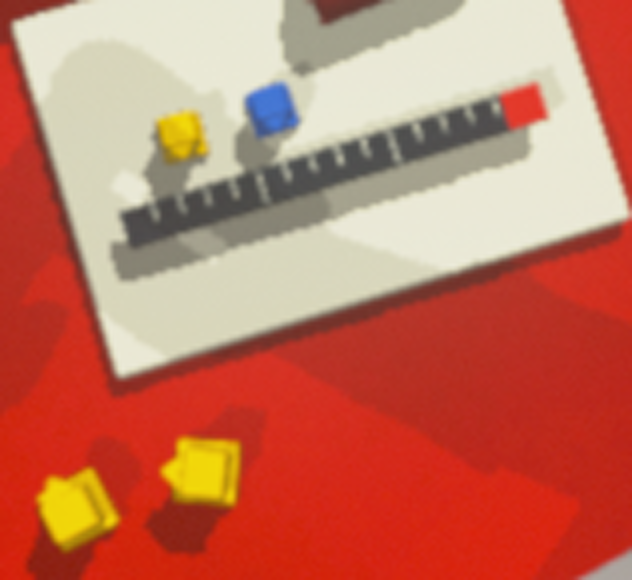

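The crop confirms it: the small yellow marker is at crop (180,137), its nose pointing at the rule, and it is clearly smaller than the two on the counter. By calculation, the zero is at about (0.581,-0.112), the rule direction is (-0.291,0.957) and the nose is at about 244 mm along the rule. Next I move above the zero with the fingers closed and the tool's x axis turned along the rule.

>>> jog_arm --pt "-48 -33 0 0.07 0" --pt "-96 -66 0 0.14 0" --pt "-144 -99 0 0.21 0" --pt "-192 -132 0 0.28 0" --pt "-240 -165 0 0.35 0" --pt "-288 -198 0 0.42 0" --pt "-336 -231 0 0.49 0" --pt "-384 -264 0 0.56 0" --pt "-432 -297 0 0.63 0" --pt "-480 -330 0 0.7 0" --pt "-528 -363 0 0.77 0" --pt "-571 -396 0 0.822 0"

```text
t: 1.6
tool_pos: [0.5812, -0.1137, 0.2266]
eef_rot: [-180.0, -0.1, 106.8]
force: [0.1, 0.3, -0.0]
finger_gap: 0.005
grasp_force: 0.0
```

```bash
cat > w.py <<'E'
from h import *
s=bot.state(); p=s["tool_pos"]; zero=np.array([.581,-.112]); d=np.array([-.2907,.957]); n=np.array([.957,.2907])
print("t",s["t"],"pos",p.round(4),"rot",s["eef_rot"].round(2),"F",s["force"].round(2),"gap",s["finger_gap"],"v",abs(s["joint_vel"]).max().round(2))
print("along",((p[:2]-zero)@d*1e3).round(1),"across",((p[:2]-zero)@n*1e3).round(1),"tips above rule",((p[2]-.072)*1e3).round(1))
E
python3 w.py
```

```text
t 1.6 pos [ 0.5812 -0.1137  0.2266] rot [-1.7996e+02 -5.0000e-02  1.0678e+02] F [ 0.09  0.31 -0.04] gap 0.005069584068804749 v 36.4
along -1.7 across -0.3 tips above rule 154.6
```

>>> jog_arm --pt "0 0 30 0 0" --pt "0 0 60 0 0" --pt "0 0 90 0 0" --pt "0 0 115 0 0" --pt "0 0 130 0 0" --pt "0 0 138 0 0" --pt "0 0 142 0 0" --pt "0 0 142 0 0" --pt "0 0 142 0 0"

```text
t: 2.72
tool_pos: [0.5813, -0.112, 0.0865]
eef_rot: [179.9, 0.1, 106.9]
force: [-0.7, -0.1, -0.3]
finger_gap: 0.005
grasp_force: 0.0
```

```bash
python3 w.py; python3 - <<'E'
from h import *
a=[]
for n,(u,v,w,h) in {"side":(230,160,140,110),"top":(230,130,150,110)}.items():
    c=bot.camera(n); s=bot.state(); print(n,proj(c,s["tool_pos"]-[0,0,.022]).round(1))
    a.append(cv2.resize(c["image"][v:v+h,u:u+140],None,fx=5,fy=5,interpolation=cv2.INTER_CUBIC)[:, :700])
im=cv2.resize(np.hstack(a),(800,314)); cv2.imwrite("pics/zero.png",cv2.cvtColor(im,cv2.COLOR_RGB2BGR))
E
```

```text
t 2.725 pos [ 0.5813 -0.112   0.0865] rot [1.7991e+02 5.0000e-02 1.0691e+02] F [-0.66 -0.08 -0.26] gap 0.0050377600172336985 v 0.1
along -0.1 across 0.3 tips above rule 14.5
side [314.9 181.1]
top [352.7 165.4]
```

View pics/zero.png

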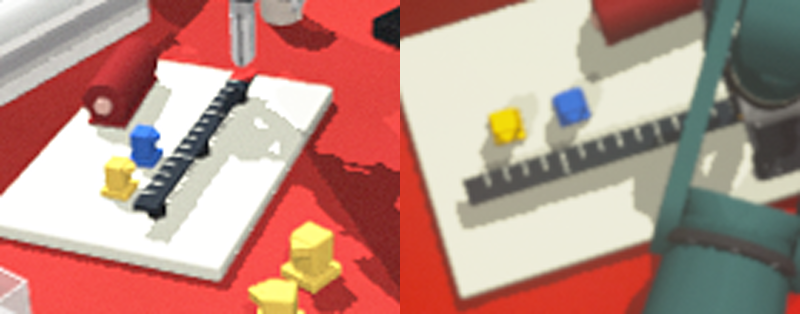

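Left (side view): the closed tips at (240,65) hang just above the rule's red end. The yellow marker is at (120,178) and the blue at (145,145), both upright. I'll descend gently and cross-check the yellow marker across both views.

>>> jog_arm --pt "0 0 6 0 0" --pt "0 0 10 0 0" --pt "0 0 12 0 0" --pt "0 0 13 0 0" --pt "0 0 14 0 0" --pt "0 0 15 0 0" --pt "0 0 16 0 0" --pt "0 0 17 0 0" --pt "0 0 17 0 0" --pt "0 0 17 0 0"

```text
t: 4.08
tool_pos: [0.5807, -0.1118, 0.0686]
eef_rot: [-180.0, -0.0, 106.9]
force: [-2.5, 0.8, 2.6]
finger_gap: 0.003
grasp_force: 1.7
```

```bash
python3 w.py; python3 - <<'E'
from h import *
import pickle
c=bot.camera("side"); T=pickle.load(open("top.pkl","rb"))
def cen(c,roi,blue):
    h=cv2.cvtColor(c["image"],cv2.COLOR_RGB2HSV).astype(int); H,S,V=h[...,0],h[...,1],h[...,2]
    m=((H>100)&(H<130)&(S>100)) if blue else ((H>18)&(H<38)&(S>100)&(V>90))
    z=np.zeros_like(m); u,v,w,hh=roi; z[v:v+hh,u:u+w]=1; m&=z
    k,l,s,ce=cv2.connectedComponentsWithStats(m.astype(np.uint8)); i=1+s[1:,4].argmax(); print(s[i],ce[i].round(1)); return ce[i]
zero=np.array([.581,-.112]); d=np.array([-.2907,.957]); n=np.array([.957,.2907])
for b,r in ((0,(255,200,35,35)),(1,(272,195,20,30))):
    ps=cen(c,r,b); pt=cen(T,(255,155,45,30),b)
    (o1,d1),(o2,d2)=ray(c,*ps),ray(T,*pt)
    s=np.linalg.lstsq(np.c_[d1,-d2],o2-o1,rcond=None)[0]; X=(o1+d1*s[0]+o2+d2*s[1])/2
    print(X.round(4),"miss",np.linalg.norm(o1+d1*s[0]-o2-d2*s[1]).round(4),"along",((X[:2]-zero)@d).round(4),"across",((X[:2]-zero)@n).round(4))
E
```

```text
t 4.075 pos [ 0.5807 -0.1118  0.0686] rot [-1.800e+02 -1.000e-02  1.069e+02] F [-2.51  0.84  2.64] gap 0.0034594264883484093 v 0.14
along 0.3 across -0.3 tips above rule -3.4
[265 215  13  15 143] [271.3 222.2]
[261 168  13  13 135] [266.9 173.8]
[0.5638 0.1394 0.0329] miss 0.0023 along 0.2456 across 0.0567
[276 204  11  15 126] [280.4 210.9]
[284 161  12  13 110] [289.4 166.8]
[0.5835 0.0727 0.0344] miss 0.0014 along 0.176 across 0.0561
```

Contact is about 2.6 N on the zero, and the nose sits at 244–246 mm. I'll run along slowly.

>>> jog_arm --pt "4 0 0 0 0" --pt "8 0 0 0 0" --pt "12 0 0 0 0" --pt "16 0 0 0 0" --pt "20 0 0 0 0" --pt "24 0 0 0 0" --pt "28 0 0 0 0" --pt "32 0 0 0 0" --pt "36 0 0 0 0" --pt "40 0 0 0 0" --pt "45 0 0 0 0" --pt "50 0 0 0 0"

```text
t: 5.62
tool_pos: [0.5661, -0.0637, 0.0684]
eef_rot: [-180.0, -0.0, 106.9]
force: [0.8, -3.0, 3.4]
finger_gap: 0.007
grasp_force: 1.7
```

```bash
python3 w.py
```

```text
t 5.625 pos [ 0.5661 -0.0637  0.0684] rot [-1.800e+02 -1.000e-02  1.069e+02] F [ 0.84 -2.98  3.37] gap 0.007180667592934636 v 3.66
along 50.5 across -0.3 tips above rule -3.6
```

>>> jog_arm --pt "4 0 0 0 0" --pt "8 0 0 0 0" --pt "12 0 0 0 0" --pt "16 0 0 0 0" --pt "20 0 0 0 0" --pt "24 0 0 0 0" --pt "28 0 0 0 0" --pt "32 0 0 0 0" --pt "36 0 0 0 0" --pt "40 0 0 0 0" --pt "45 0 0 0 0" --pt "50 0 0 0 0"

```text
t: 7.12
tool_pos: [0.5516, -0.0159, 0.0685]
eef_rot: [180.0, -0.0, 106.9]
force: [0.3, -2.7, 4.0]
finger_gap: 0.003
grasp_force: 1.7
```

>>> jog_arm --pt "5 0 0 0 0" --pt "10 0 0 0 0" --pt "15 0 0 0 0" --pt "20 0 0 0 0" --pt "25 0 0 0 0" --pt "30 0 0 0 0" --pt "35 0 0 0 0" --pt "40 0 0 0 0" --pt "45 0 0 0 0" --pt "50 0 0 0 0" --pt "55 0 0 0 0" --pt "60 0 0 0 0"

```text
t: 8.62
tool_pos: [0.5341, 0.0415, 0.0685]
eef_rot: [180.0, -0.0, 106.9]
force: [0.8, -2.8, 3.8]
finger_gap: 0.006
grasp_force: 1.7
```

```bash
python3 w.py
```

```text
t 8.625 pos [0.5341 0.0415 0.0685] rot [180.   -0.  106.9] F [ 0.8  -2.83  3.77] gap 0.006328140225672923 v 4.08
along 160.5 across -0.3 tips above rule -3.5
```

>>> jog_arm --pt "5 0 0 0 0" --pt "10 0 0 0 0" --pt "15 0 0 0 0" --pt "20 0 0 0 0" --pt "25 0 0 0 0" --pt "30 0 0 0 0" --pt "35 0 0 0 0" --pt "40 0 0 0 0" --pt "45 0 0 0 0" --pt "50 0 0 0 0" --pt "53 0 0 0 0" --pt "53 0 0 0 0"

```text
t: 10.12
tool_pos: [0.5186, 0.0925, 0.0685]
eef_rot: [180.0, -0.1, 106.9]
force: [0.8, -1.3, 3.3]
finger_gap: 0.004
grasp_force: 1.7
```

>>> jog_arm --pt "3 0 0 0 0" --pt "6 0 0 0 0" --pt "9 0 0 0 0" --pt "12 0 0 0 0" --pt "15 0 0 0 0" --pt "18 0 0 0 0" --pt "21 0 0 0 0" --pt "24 0 0 0 0" --pt "27 0 0 0 0" --pt "29 0 0 0 0" --pt "30 0 0 0 0" --pt "30 0 0 0 0"

```text
t: 11.62
tool_pos: [0.51, 0.1208, 0.0684]
eef_rot: [-180.0, -0.0, 106.9]
force: [0.9, -1.4, 4.2]
finger_gap: 0.005
grasp_force: 1.7
```

```bash
python3 w.py; python3 - <<'E'
from h import *
c=bot.camera("side"); s=bot.state(); print(proj(c,s["tool_pos"]-[0,0,.022]).round(1))
im=cv2.resize(c["image"][150:270,210:370],None,fx=5,fy=5,interpolation=cv2.INTER_CUBIC); cv2.imwrite("pics/end.png",cv2.cvtColor(im,cv2.COLOR_RGB2BGR))
E
```

```text
t 11.625 pos [0.51   0.1208 0.0684] rot [-1.800e+02 -3.000e-02  1.069e+02] F [ 0.89 -1.38  4.2 ] gap 0.004629841274208021 v 0.14
along 243.4 across -0.3 tips above rule -3.6
[288.3 221.4]
```

View pics/end.png

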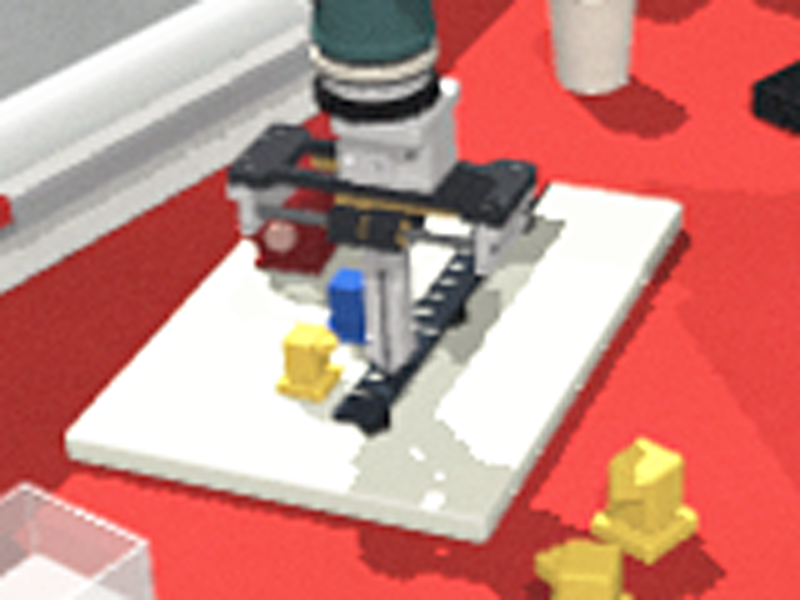

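The picture shows the closed fingertips at (390,360) resting on the rule, opposite the yellow marker's nose at about (330,345). Both markers are upright and where they were. The force is about 4 N and the tips are at 243 mm.

```bash
python3 -c "
from bench import bot
print(bot.hand_in())"
```

```text
the job is handed in; nothing more can be done
None
```

I handed in the job with the closed fingertips resting on the rule at about 4 N, 243 mm from zero and opposite the yellow marker's nose (measured at 244–246 mm); the hand-in reported no verdict.

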